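Close the classroom leaf press

ROBOT

A 7-joint arm with a two-finger parallel gripper is mounted at the origin on the work surface. World frame = base frame: x ahead of the robot, y to its left, z up, the work surface at z = 0. Lengths are in mm, angles in rad, forces in N, time in s.
With the tool pointing down it reaches from about 425 to 975 mm from the base axis. Payload 16.7 kg.
Tool frame: the origin (TCP) lies on the centre line of the jaws, within the pads' length; the fingertips stand 11 mm ahead of it and the grasp point (between the pads) lies 8 mm behind it; z points along the fingers, y is the line along which they close (so a half turn about z gives the same grasp; the last joint's range is limited). The gripper opens to 85 mm and grips with 20 to 120 N. Pads are 22 mm wide; open, the fingers measure 114 mm over their backs; the gripper's body (76 mm by 85 mm) begins 54 mm behind the grasp point. The pads swing forward as they close: fully open they stand 13 mm farther back than shut.
Start: joints at [0.96, 0.426, 0.074, 1.606, -0.034, 1.111, -0.067], TCP at [300.718, -604.273, 242.302] pointing down, gripper open.
Joint ranges: [-2.85, 2.85], [-0.5, 2.14], [-1.23, 1.37], [0.21, 2.46], [-1.02, 4.16], [0.16, 2.05], [-2.73, 2.73]. Speed limits (rad/s): [1.89, 1.89, 2.39, 2.39, 3.01, 3.01, 3.01].

INTERFACE

Orientations are given as [roll, pitch, yaw] about the fixed x, y, z axes, in that order (R = Rz(yaw) Ry(pitch) Rx(roll)).
In Python, from rig import r, eyes, close_job gives the robot as it stands. The module is installed in compiled form; this text tells all that it offers.
- The arm moves only by the tool arm_command, never from a script. Its argument "series" is a list that holds one entry, the list of rows, each a list of 7 numbers: the shift along the tool's x, y, z in mm, then the turn, a rotation vector about the tool's x, y, z in degrees, then the opening, from -1 (shut) to 1 (fully open). In form: [[[x, y, z, rx, ry, rz, fingers], ...]]. A call has 1 to 20 rows; each row is the pose to reach, as a shift and turn from the pose commanded when the call began, along the tool's axes at that moment; what a row does not reach only later rows make up. A row lasts 1/10 s, in which the tool goes at most 50 mm and 8.59 degrees, less where a joint would pass 70% of its speed; a pose out of reach is approached as far as the arm can. A call with a gripper value outside its range is refused whole. The fingers move at their own pace and stop on an object; the grip force is fixed at half the most. Time passes only in rows, so rows that repeat a pose let the fingers close. It gives the time, the measured TCP pose, the force, the opening and the grip force at its end, in the units of the state.
- r.get_state(): the state, without advancing time (a new reading comes with each control period).
- eyes.get_image(name): name is "side" or "top" or "wrist"; returns (picture, depth): 420x560x3 uint8, red, green, blue; 420x560 float32, mm along the optical axis (not along the pixel's ray), 0 where there is no reading.
- eyes.get_calibration(name): a dict with "fovy" (degrees; the focal length in pixels is half the picture's height over the tangent of half this angle, whatever the lens; pixels are square), "cx", "cy" (the principal point, pixels), "R" (3x3) and "t" (3): a world point X has camera coordinates R X + t. Camera axes: x right, y down, z forward; pixel columns grow to the right and rows downward; lengths in mm; the calibration is good to about 2 mm. The wrist camera is an equidistant fisheye: a pixel r from the principal point sees the ray r / f radians off the axis. A picture is of the moment at which its call begins: read the wrist's pose just before it. get_calibration takes no time and is no camera call; for the wrist camera it gives the pose at the moment of the call.
- close_job(): hands the job in; it is judged then, once.
The state is a dict: "time": time; "joints": joint angles; "joint_vel": joint speeds; "effort": joint torques, N m; "tcp_pos": TCP position; "orientation": TCP orientation; "ft_force": force on the tool from outside, world axes, zero at the start; "moment": the same for the moment, N m; "opening": finger opening in mm; "grasp_force": force on a finger pad.
Only numpy, scipy, OpenCV 4.12 (cv2) and the standard library are available. Lean on these libraries where they do the work, as an engineer would, in place of code of your own. Each camera call takes 0.05 s, during which the arm holds its last target. There are 200 camera calls.

TASK

Close the leaf press: take the pressing board with the two holes out of the rack, lay it flat on the table with its wooden grip uppermost and let go, then take it by the grip and lower it over the press's two pins until it lies flush on the cork bed, then swing the steel clamp lever all the way down over it. Leave the other things where they are.

Things in the scene. Friction and masses are not known exactly. Their poses are not given: they have to be found in the camera images.
- board: loose plywood pressing board, 110 (x) x 150 (y) x 12 mm, 0.3 kg, grip on its upper face; two 15 mm through holes at x = 0, y = +58 and -58 mm. Origin: centre of the underside; z points to the grip side. At first it stands on edge in the rack, its x down (edge x = -55 mm uppermost), z level, away from the robot, leaning up to 4 degrees. It fits the pins either way round (half a turn).
- board_grip (a point): top centre of the board's wooden block grip, 50 mm above the underside; the block is 22 (board x) x 70 (board y) mm and stands 38 mm proud of the board; axes as the board
- press: leaf press, fixed: wooden base 230 (x) x 200 (y) x 20 mm. Origin: centre of its underside. At x = -95, y = +50 mm stands the grey clamp head, 70 mm high, 33 (y) x 30 (x) mm, the clamp lever between its cheeks.
- bed (a point): centre of the cork bed's top (110 x 150 mm), 28 mm above the table; axes as the press. Two upright steel pins, 12 mm thick, chamfered tops 34 mm above the bed, stand at x = 0, 116 mm apart along y. Their bar is adjustable: the pair's middle sits anywhere from -10 to +10 mm along y and is not reported, so find it by touch or by eye.
- clamp (a joint): the clamp lever's angle, rad: 0 = lever straight up, about 1.57 = fully down, level, lying along the press's +x over the board; from -0.3 it leans away from the bed. Stiff hinge, stays where it is left; about 2 N at the tip turns it. The steel bar is 12 x 14 mm, 70 mm long from its pivot, with a 6 mm rubber pad on its bed side near the tip.
- clamp_pivot (a point): the lever's pivot, at x = -95, y = +50, z = 53 mm of the press; axes as the press
- clamp_tip (a point): the free end of the clamp lever, 70 mm from the pivot
- rack: the fixed wooden rack: base 180 (x) x 150 (y) x 12 mm with three slots between pairs of 10 mm dowel posts whose tops are 52 mm above the table; slots at x = -62, 0 and +62 mm, running along y. The pressing board stands in the middle slot (14.5 mm wide). Origin: centre of the underside.
- spare1: bystander: plain board 9 x 130 x 60 mm high, standing in the rack's slot nearest the robot; origin at the underside's centre
- spare2: bystander: grey board 9 x 120 x 56 mm high, standing in the rack's farthest slot; origin at the underside's centre
- water: bystander: clear bottle with red cap, 72 mm wide, 210 mm high; origin under its centre
- dye: bystander: small amber bottle, 32 mm wide, 75 mm high; origin under its centre
- mug: bystander: white mug, 84 mm wide, 95 mm high; origin under its centre
- dish: bystander: white plate, 220 mm wide, 22 mm high; origin under its centre
- tub: bystander: white tub, 68 mm wide, 120 mm high; origin under its centre

How it is judged (in metres and radians):
On the way, in this order (a step that is already met when the one before it is completed fails the run):
1. the board has been laid flat on the table, grip uppermost, and let go (height (world z) of board below 0.006 m and angle between board's own z axis and vertical below 0.06 rad and contact force between the fingers and board below 0.2 N), for 0.2 s.
2. the board lies flush on the bed over both pins, grip uppermost, while the clamp lever is still up (z of board in the frame of press between 0.024 and 0.031 m and x of board in the frame of press between -0.008 and 0.008 m and y of board in the frame of press between -0.016 and 0.016 m and angle between the z axis of board and the z axis of press, either way round below 0.035 rad and angle between the y axis of board and the y axis of press, either way round below 0.06 rad and angle between board's own z axis and vertical below 0.05 rad and value of joint clamp below 0.7 rad), for 0.2 s.
3. the clamp lever is swung fully down (value of joint clamp above 1.47 rad), for 0.2 s.
At the end, for the whole second after the job is handed in: the board lies at rest, grip uppermost, flush on the cork bed with both pins through its holes (underside within 3 mm of the bed's top, level within 2 degrees, square to the press), and the clamp lever is down over it, within 0.1 rad of its stop (z of board in the frame of press between 0.024 and 0.031 m and x of board in the frame of press between -0.008 and 0.008 m and y of board in the frame of press between -0.016 and 0.016 m and angle between the z axis of board and the z axis of press, either way round below 0.035 rad and angle between the y axis of board and the y axis of press, either way round below 0.06 rad and angle between board's own z axis and vertical below 0.05 rad and value of joint clamp above 1.47 rad and linear speed of board below 0.02 m/s); the robot touches nothing.
It fails at once if another thing (bottle, small bottle, mug, plate, tub or spare board) is moved by more than 40 mm (distance of any of water, dye, mug, dish, tub, spare1, spare2 from where it was at the start of the episode above 0.04 m).
It also fails if it takes over 72 s, if anything falls off the work surface, if the arm or the gripper's body presses on something with over 40 N, if the wrist force passes 120 N, or if a joint passes its speed limit or range.

## Working session

There is one attempt and no reset: what is moved stays moved. The work goes in short steps, Python scripts to look and compute and a tool call to move; the robot and the scene stay as the last step left them, time stands still between calls to the robot, and variables do not carry over. Pictures are saved under pics/ and viewed, at most 10 in all, crops included, and the job is handed in when it is done.

Besides the shell and the picture viewer there is one more tool, called after "Emit:" in YAML: its name, and indented under it one key for each argument. arm_command: Moves the arm, as the interface text tells. Its arguments: {"type":"object","properties":{"series":{"type":"array"}},"required":["series"]}

```bash
mkdir -p pics
cat > h.py <<'E'
import numpy as np, cv2
from rig import r, eyes, close_job
from scipy.spatial.transform import Rotation as Ro
def cal(n):
    c=eyes.get_calibration(n); f=210/np.tan(np.radians(c['fovy'])/2)
    return f,c['cx'],c['cy'],np.array(c['R']),np.array(c['t'])
def pts(n,d):
    "world point of each pixel from depth"
    f,cx,cy,R,t=cal(n); v,u=np.mgrid[:420,:560]
    P=np.stack([(u-cx)/f*d,(v-cy)/f*d,d],-1)
    return (P-t)@R
def plane(n,u,v,z):
    f,cx,cy,R,t=cal(n); o=-R.T@t; q=R.T@np.array([(u-cx)/f,(v-cy)/f,1])
    return o+q*(z-o[2])/q[2]
def snap(n,name):
    im,d=eyes.get_image(n); cv2.imwrite(f'pics/{name}.png',im[:,:,::-1]); np.save(f'pics/{name}.npy',d); return im,d
E
python3 - <<'E'
from h import *
print(r.get_state())
for n in('side','top'):
    snap(n,n+'0'); f,cx,cy,R,t=cal(n); print(n,f,cx,cy,-R.T@t, R[2])
E
```

```text
{'time': 0.0, 'joints': array([ 0.95951566,  0.42674557,  0.07382584,  1.60666027, -0.03408745,
        1.11080979, -0.06709695]), 'joint_vel': array([-2.00005400e-03, -1.35867017e-03, -1.37588508e-03, -2.31045309e-03,
        4.62511220e-04,  1.18483557e-03,  4.59084682e-05]), 'effort': array([ 5.60745611e-04, -9.49821138e+01,  3.76154378e+00, -4.63511646e+01,
        1.95094646e-02,  1.03339035e-02, -3.70094867e-06]), 'tcp_pos': array([ 300.53386558, -603.92721922,  241.57729845]), 'orientation': array([-3.14023220e+00,  1.03222839e-04,  4.61778892e-01]), 'ft_force': array([-0.45960845, -0.5446802 ,  0.44109547]), 'moment': array([0.03813787, 0.03012287, 0.0151735 ]), 'grasp_force': 0.0, 'opening': 85.4116104087571}
side 451.2327738698822 278.1247210346827 209.37726696965177 [ 376.46538111 -567.41325874  989.24782068] [ 0.18418872  0.60379441 -0.77556871]
top 391.85156397461947 286.34534972183013 204.37769800977654 [ 494.75360554  135.19877248 1243.24218904] [ 0.07329185  0.02546141 -0.99698547]
```

View pics/side0.png

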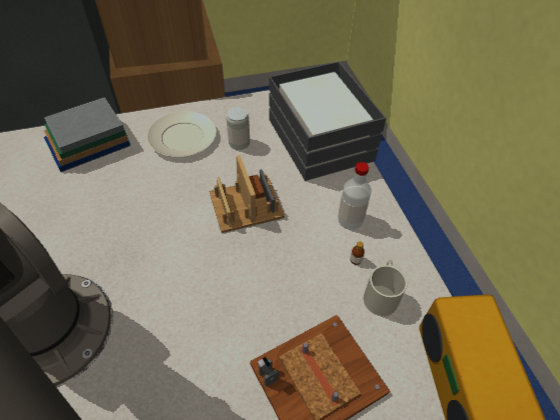

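View pics/top0.png

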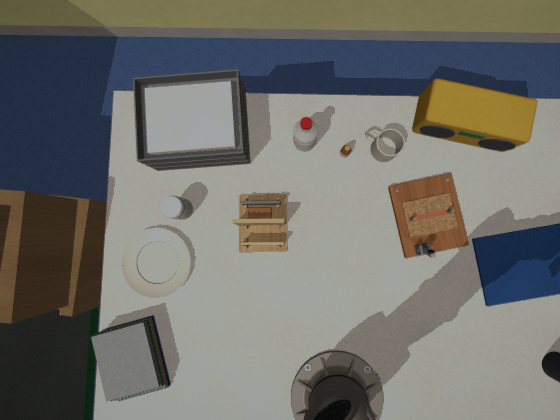

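The side view shows the rack at about (246,200) with the tall board in its middle slot, and the press at about (318,370). In the top view the rack is at (263,222), with the board edge on row 221. The press is at (430,215), its pins near (413,217) and (450,210), and its clamp at (425,248).

Run:
```python
from h import *
for n in('top','side'):
    P=pts(n,np.load(f'pics/{n}0.npy')); im=cv2.imread(f'pics/{n}0.png')
    if n=='top':
        print('table z',np.median(P[280:330,200:300,2]))
    x,y,z=P[...,0],P[...,1],P[...,2]
    reg=np.zeros(z.shape,bool)
    if n=='top': reg[185:260,225:300]=1
    else: reg[145:235,200:290]=1
    def show(m,l):
        if m.sum()<5: print(l,m.sum());return
        q=P[m]; rc=cv2.minAreaRect(q[:,:2].astype(np.float32)); print(n,l,m.sum(),'med',q.mean(0).round(1),'rect',np.round(rc[0],1),np.round(rc[1],1),round(rc[2],2),'z',np.percentile(q[:,2],[5,50,95]).round(1))
    show(reg&(z>100)&(z<140),'boardtop')
    show(reg&(z>75)&(z<95),'boardmid')
    show(reg&(z>6)&(z<18),'rackbase')
    show(reg&(z>45)&(z<70),'midz')
    reg[:]=0
    if n=='top': reg[165:265,380:475]=1
    else: reg[310:420,240:395]=1
    show(reg&(z>12)&(z<23.5),'pressbase')
    show(reg&(z>24.5)&(z<32),'bed')
    show(reg&(z>40)&(z<66),'pins')
    show(reg&(z>75),'lever')
    k,l,s,c=cv2.connectedComponentsWithStats((reg&(z>42)).astype(np.uint8))
    for i in range(1,k):
        if s[i,4]>3: q=P[l==i]; print('  comp',c[i].round(1),s[i,4],q.mean(0).round(1),q.max(0).round(1),q.min(0).round(1))
im=cv2.imread('pics/top0.png'); a=cv2.resize(im[180:265,225:300],None,fx=5,fy=5,interpolation=2); b=cv2.resize(im[165:265,385:473],None,fx=4.25,fy=4.25,interpolation=2)
cv2.imwrite('pics/c0.png',np.hstack([a,b[:425]]))
```

```text
table z -0.23803402987952327
top boardtop 242 med [527.8 247.7 119.8] rect [527.6 244. ] [ 11.4 149.8] 1.66 z [104.  121.4 125. ]
top boardmid 240 med [546.5 243.5  78. ] rect [512.5 230.2] [115.  121.5] 80.67 z [75.2 77.3 81.9]
top rackbase 1755 med [518.1 236.9  11.7] rect [523.6 233.3] [232.7 220.5] 5.65 z [ 7.9 11.7 15.6]
top midz 280 med [539.  243.2  60.1] rect [525.2 245.9] [152.4 140.8] 3.35 z [47.6 63.7 69.6]
top pressbase 2740 med [ 566.7 -273.2   19.5] rect [ 562. -286.] [237.6 222.6] 13.6 z [15.4 19.7 22.9]
top bed 1627 med [ 563.  -275.4   27.9] rect [ 564.1 -273.5] [223.8 195.6] 14.09 z [25.  27.9 31.1]
top pins 89 med [ 511.2 -258.    55.7] rect [ 513.2 -284.9] [112.9 132.9] 13.5 z [42.3 57.8 64.9]
top lever 91 med [ 462.2 -147.3  408.9] rect [466.5 -61.8] [397.5  21.4] 84.92 z [  83.2  120.3 1243.2]
  comp [450.9 210.5] 23 [ 576.6 -329.6   55.5] [ 581.8 -324.7   66.1] [ 571.8 -337.7   43.4]
  comp [413.5 218.5] 20 [ 549.4 -217.7   57.3] [ 554.  -213.5   63.5] [ 544.9 -225.2   45.6]
  comp [425.7 250.2] 161 [ 456.9 -243.1   90.5] [ 494.8  135.2 1243.2] [ 439.  -264.8  
[... 397 characters left out ...]
 69.1]
side pressbase 5055 med [ 577.3 -272.    19.8] rect [ 625.6 -260.4] [354.6 201.1] 13.02 z [16.8 19.9 22.6]
side bed 3569 med [ 565.6 -278.3   28.1] rect [ 622.6 -256.1] [338.  180.7] 14.23 z [25.3 28.1 30.7]
side pins 183 med [ 511.  -266.1   54.8] rect [ 514.5 -286.9] [116.1 127.9] 13.03 z [41.6 57.3 65.3]
side lever 191 med [ 425.  -367.   428.3] rect [ 410.9 -403.9] [333.7  23.5] 74.81 z [ 83.3 121.7 989.2]
  comp [305.4 346.4] 40 [ 551.3 -220.3   57.3] [ 558.  -212.9   65.2] [ 545.3 -225.1   43.3]
  comp [267.6 369.3] 304 [ 457.8 -257.6   90.8] [ 479.4 -229.8  989.2] [ 376.5 -567.4   42. ]
  comp [335.4 395.5] 42 [ 572.9 -338.4   80.3] [ 583.2 -326.6  989.2] [ 376.5 -567.4   43.4]
```

View pics/c0.png

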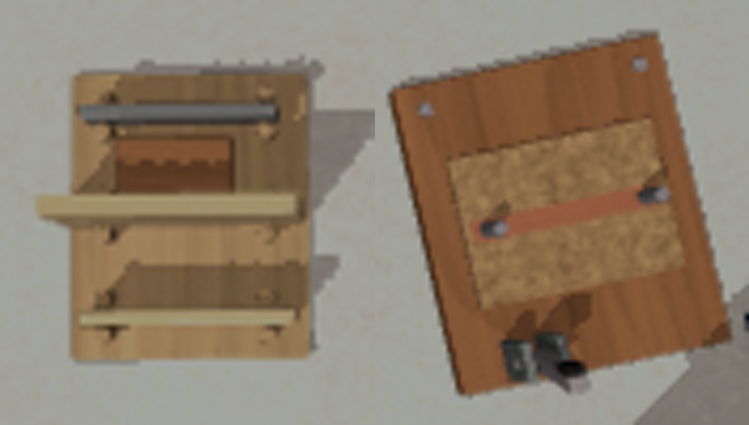

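The crop shows the board's top edge at about (170,205), its dark grip just behind at (175,165), and the clamp lever up at (560,360). I'll refine the grip block, rack and press poses.

Run:
```python
from h import *
for n,b in(('top',(195,235,225,300)),('side',(145,235,200,290))):
    P=pts(n,np.load(f'pics/{n}0.npy')); im=cv2.imread(f'pics/{n}0.png'); hsv=cv2.cvtColor(im,cv2.COLOR_BGR2HSV)
    x,y,z=P[...,0],P[...,1],P[...,2]
    reg=np.zeros(z.shape,bool); reg[b[0]:b[1],b[2]:b[3]]=1
    e=lambda q:np.percentile(q,[2,25,50,75,98],axis=0).round(1).tolist()
    m=reg&(z>72)&(z<84)&(x>530); print(n,'block',m.sum(),*e(P[m]),sep='\n ')
    for lo,hi in((-60,-25),(25,60)):
        m=reg&(z>117)&(z<127)&(y>244+lo)&(y<244+hi); print('top edge',m.sum(),P[m].mean(0).round(1))
    m=reg&(z>117)&(z<127);q=P[m];print('topedge y',e(q[:,1]),'x',e(q[:,0]))
    m=reg&(z>20)&(z<100)&(x>505)&(x<528)
    if m.sum()>20:
        q=P[m]; A=np.c_[q[:,1]-244,q[:,2],np.ones(len(q))]; print('near face x=a*(y-244)+b*z+c',m.sum(),np.linalg.lstsq(A,q[:,0],rcond=None)[0])
    reg2=reg.copy()
    m=(z>8)&(z<15)&(x>400)&(x<650)&(y>130)&(y<350)&(hsv[...,1]>70); q=P[m]; rc=cv2.minAreaRect(q[:,:2].astype(np.float32)); print('rack',m.sum(),rc,e(q))
    m=(z>60)&(z<80)&(x>575)&(x<610)&(y>150)&(y<340); print('spare2',m.sum(),e(P[m]))
    m=(z>16)&(z<24)&(x>400)&(x<720)&(y>-420)&(y<-130)&(hsv[...,1]>110); q=P[m]; print('press',m.sum(),cv2.minAreaRect(q[:,:2].astype(np.float32)))
    m=(z>76)&(z<140)&(x>400)&(x<500)&(y>-300)&(y<-200); print('lever',e(P[m]))
    for zz in(60,):
        for s in((-217),(-328)):
            m=(z>52)&(z<66)&(abs(y-s)<16)&(abs(x-562)<30); print('pin',m.sum(),P[m].mean(0).round(1))
```

```text
top
 block
 277
 [537.3, 210.5, 72.7]
 [544.6, 227.9, 75.2]
 [554.5, 245.5, 76.6]
 [562.7, 261.9, 78.2]
 [571.1, 278.8, 81.2]
top edge 47 [529.9 202.3 122.3]
top edge 47 [527.5 286.4 121.6]
topedge y [172.0, 206.5, 243.6, 282.6, 315.8] x [522.7, 525.9, 528.7, 531.6, 534.7]
near face x=a*(y-244)+b*z+c 92 [-4.68619462e-02  7.22972202e-02  5.14543831e+02]
rack 1485 ((525.2484130859375, 240.3714599609375), (176.7300262451172, 148.69342041015625), 1.6210168600082397) [[438.2, 166.8, 8.3], [474.7, 196.3, 10.2], [503.3, 234.0, 11.7], [567.3, 275.9, 13.0], [612.1, 312.1, 14.8]]
spare2 119 [[582.0, 187.4, 62.9], [584.1, 214.7, 66.1], [586.4, 244.5, 67.3], [588.6, 273.7, 68.7], [590.8, 301.1, 71.3]]
press 2550 ((563.544921875, -273.89410400390625), (227.2981414794922, 199.71067810058594), 13.534309387207031)
lever [[439.9, -257.5, 77.8], [446.1, -251.9, 102.2], [450.5, -247.3, 116.0], [455.8, -244.9, 120.9], [459.6, -242.8, 124.0]]
pin 17 [ 549.6 -218.3   59.1]
pin 15 [ 576.5 -330.6   59.1]
side
 block
 198
 [535.2, 169.9, 72.8]
 [552.8, 221.8, 76.0]
 [559.1, 239.0, 77.2]
 [565.9, 257.8, 78.6]
[... 195 characters left out ...]
z+c 329 [-3.53944975e-02  8.12160486e-02  5.17258977e+02]
rack 1277 ((527.6273803710938, 238.48977661132812), (179.47669982910156, 151.73243713378906), 1.9846516847610474) [[439.7, 164.2, 8.5], [478.8, 182.5, 10.7], [505.4, 216.9, 11.8], [563.0, 254.5, 13.1], [614.9, 307.3, 14.7]]
spare2 128 [[583.8, 184.2, 61.1], [586.6, 209.8, 65.3], [588.9, 238.4, 67.2], [591.6, 270.6, 68.8], [594.5, 298.9, 70.8]]
press 4887 ((564.87451171875, -275.1325378417969), (228.6277618408203, 200.1990203857422), 13.371333122253418)
lever [[441.9, -258.8, 77.1], [448.2, -257.0, 104.0], [452.6, -255.4, 119.1], [456.8, -250.1, 121.4], [461.5, -244.0, 123.9]]
pin 32 [ 551.6 -219.8   59.8]
pin 33 [ 577.8 -332.4   60.6]
```

```bash
cat >> h.py <<'E'
def go(p,rpy,s=None):
    "shift (mm) and turn (deg) in present tool axes to world pose"
    s=s or r.get_state(); R0=Ro.from_euler('xyz',s['orientation'])
    print(np.r_[R0.inv().apply(np.array(p)-s['tcp_pos']),(R0.inv()*Ro.from_euler('xyz',rpy)).as_rotvec(degrees=True)].round(1).tolist())
E
python3 -c "
from h import *
go([553,243.5,180],[np.pi,0,0.035])"
```

```text
[603.6, -646.2, 62.4, -0.1, 0.0, 24.5]
```

Emit:
arm_command:
  series:
    - [[604,-646,62,0,0,24.5,1],[604,-646,62,0,0,24.5,1],[604,-646,62,0,0,24.5,1],[604,-646,62,0,0,24.5,1],[604,-646,62,0,0,24.5,1],[604,-646,62,0,0,24.5,1],[604,-646,62,0,0,24.5,1],[604,-646,62,0,0,24.5,1],[604,-646,62,0,0,24.5,1],[604,-646,62,0,0,24.5,1],[604,-646,62,0,0,24.5,1],[604,-646,62,0,0,24.5,1],[604,-646,62,0,0,24.5,1],[604,-646,62,0,0,24.5,1],[604,-646,62,0,0,24.5,1],[604,-646,62,0,0,24.5,1],[604,-646,62,0,0,24.5,1],[604,-646,62,0,0,24.5,1],[604,-646,62,0,0,24.5,1],[604,-646,62,0,0,24.5,1]]

```text
time: 2.1
tcp_pos: [553.2, 243.7, 179.6]
orientation: [3.141, 0.001, 0.036]
ft_force: [0.2, -0.4, 0.1]
opening: 85.6
grasp_force: 0.0
```

```bash
python3 -c "
from h import *
go([553,243.5,180],[np.pi,0,0.035])
go([553,243.5,66],[np.pi,0,0.035])"
```

```text
[-0.2, 0.2, -0.4, 0.0, 0.1, 0.0]
[-0.1, 0.2, 113.6, 0.0, 0.1, 0.0]
```

Emit:
arm_command:
  series:
    - [[0,0,40,0,0,0,1],[0,0,75,0,0,0,1],[0,0,90,0,0,0,1],[0,0,100,0,0,0,1],[0,0,106,0,0,0,1],[0,0,110,0,0,0,1],[0,0,113,0,0,0,1],[0,0,113,0,0,0,1]]

```text
time: 2.9
tcp_pos: [553.9, 243.3, 67.7]
orientation: [-3.141, -0.001, 0.034]
ft_force: [0.9, -0.6, -0.1]
opening: 85.5
grasp_force: 0.0
```

```bash
python3 -c "
from h import *
snap('wrist','w1'); c=eyes.get_calibration('wrist');print(c)"
```

```text
{'fovy': 65.70646984690485, 'cx': 281.35188431396665, 'cy': 210.29834112060058, 'R': array([[ 0.03496478, -0.9993872 , -0.00163784],
       [-0.95526603, -0.03390264,  0.29379828],
       [-0.29367377, -0.00870802, -0.95586604]]), 't': array([224.4671602 , 550.81507384, 377.95976505])}
```

View pics/w1.png

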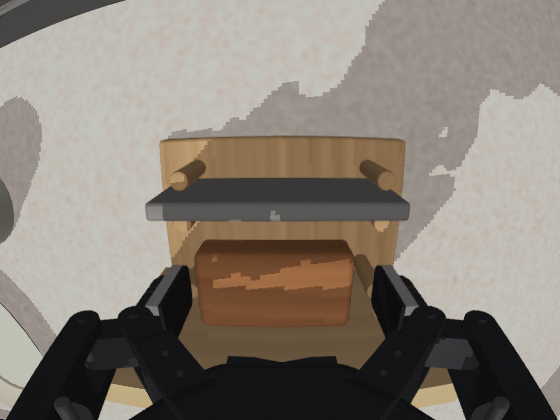

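The wrist view shows the grip block at x 197-353, centred between the open fingers, with free space on both sides. I'll go a little lower and then close.

Emit:
arm_command:
  series:
    - [[0,0,2,0,0,0,1],[0,0,2,0,0,0,0],[0,0,2,0,0,0,-1],[0,0,2,0,0,0,-1],[0,0,2,0,0,0,-1],[0,0,2,0,0,0,-1],[0,0,2,0,0,0,-1]]

```text
time: 3.65
tcp_pos: [554.1, 243.6, 66.1]
orientation: [-3.141, -0.001, 0.034]
ft_force: [-1.0, 0.9, 6.8]
opening: 68.5
grasp_force: 66.8
```

Emit:
arm_command:
  series:
    - [[0,0,-6,0,0,0,-1],[0,0,-15,0,0,0,-1],[0,0,-28,0,0,0,-1],[0,0,-45,0,0,0,-1],[0,0,-62,0,0,0,-1],[0,0,-80,0,0,0,-1],[0,0,-100,0,0,0,-1],[0,0,-120,0,0,0,-1],[0,0,-120,0,0,0,-1]]

```text
time: 4.55
tcp_pos: [554.8, 243.8, 188.8]
orientation: [-3.14, -0.004, 0.034]
ft_force: [0.6, -0.1, -3.7]
opening: 68.5
grasp_force: 68.9
```

Run:
```python
from h import *
snap('side','s2')
go([500,-10,230],[np.pi,0,0.0])
go([500,-10,230],[np.pi,-np.radians(65),0.0])
```

```text
[-62.7, 251.4, -43.4, -0.1, -0.1, 1.9]
[-62.7, 251.4, -43.4, -1.2, 64.9, 1.7]
```

View pics/s2.png

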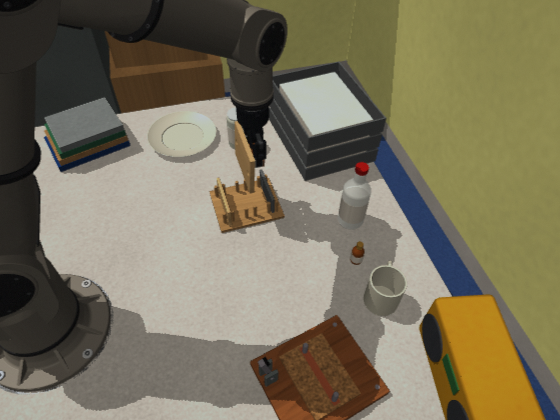

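The board is lifted clear of the rack, and the rack, spares and bottles haven't moved. Before tilting I need to know which way the wrist can bend, so I'll fit a simple kinematic model to the two known states.

```bash
cat > k.py <<'E'
from h import *
import itertools
from scipy.optimize import least_squares
S=r.get_state()
D=[(np.array([.95951566,.42674557,.07382584,1.60666027,-.03408745,1.11080979,-.06709695]),np.array([300.534,-603.927,241.577]),Ro.from_euler('xyz',[-3.14023,1e-4,.461779])),
   (S['joints'],S['tcp_pos'],Ro.from_euler('xyz',S['orientation']))]
z=lambda a:Ro.from_euler('z',a); y=lambda a:Ro.from_euler('y',a); e=np.array([0,0,1.])
def fk(q,s,p):
    a0,b,d1,L2,L4,L6=p
    A=z(a0+s[0]*q[0])*y(q[1]); B=A*z(s[1]*q[2])*y(q[3]); C=B*z(s[2]*q[4])*y(q[5])
    return d1*e+A.apply(L2*e)+B.apply(L4*e)+C.apply(L6*e), C*z(s[3]*q[6]+b)
def fit():
    best=None
    for s in itertools.product((1,-1),repeat=4):
        for a0,b in itertools.product((0,2,4),(0,2,4)):
            f=lambda p:np.concatenate([np.r_[(fk(q,s,p)[0]-P)/300,2*(fk(q,s,p)[1].inv()*R).as_rotvec()] for q,P,R in D])
            o=least_squares(f,[a0,b,350,420,400,250])
            if o.cost<1e-2: print(s,round(o.cost,6),o.x.round(3).tolist())
if __name__=='__main__':
    print(S['joints'].round(3)); fit()
E
python3 k.py | sort -u
```

```text
(-1, -1, -1, -1) 0.000146 [-0.098, 1.473, -1239.03, 575.267, 486.313, -1170.006]
(-1, -1, -1, -1) 0.000146 [-0.098, 1.473, -1239.031, 575.267, 486.313, -1170.007]
(-1, -1, -1, -1) 0.000146 [-0.098, 1.473, -1239.036, 575.267, 486.313, -1170.012]
[-0.247  0.388 -0.345  1.805  0.156  0.972 -2.193]
```

```bash
cat > ik.py <<'E'
from k import *
s=(-1,)*4; p=[-.098,1.473,351,575.27,486.3,420]
lo=np.array([-2.85,-.5,-1.23,.21,-1.02,.16,-2.73]);hi=np.array([2.85,2.14,1.37,2.46,4.16,2.05,2.73])
def ik(P,R,q0):
    f=lambda q:np.r_[(fk(q,s,p)[0]-P)/100,3*(fk(q,s,p)[1].inv()*R).as_rotvec(),.02*(q-q0)]
    return least_squares(f,np.clip(q0,lo+.01,hi-.01),bounds=(lo,hi))
E
python3 - <<'E'
from ik import *
q0=S['joints']
for X in((480,0),(550,0),(620,0)):
  for az in range(-120,121,30):
    for tilt in(65,):
      a=np.radians(az)
      q=q0;c=0
      for k in range(0,tilt+1,13):   # continuation
        R=z(a)*Ro.from_euler('xyz',[np.pi,-np.radians(k),0])
        o=ik(np.array([*X,230 if k<tilt else 90]),R,q); q=o.x
      e1=np.linalg.norm(fk(q,s,p)[0]-[*X,90]); e2=np.degrees((fk(q,s,p)[1].inv()*R).magnitude())
      if e1<15 and e2<4: print(X,az,tilt,e1.round(1),e2.round(1),q.round(2))
E
```

```text
(480, 0) -60 65 5.3 1.4 [-1.91  1.62  1.37  2.31 -0.82  0.59 -2.73]
(480, 0) 60 65 0.0 0.0 [ 1.16  0.87 -0.49  2.29 -1.02  0.82  1.22]
(480, 0) 90 65 0.0 0.0 [ 0.82  0.9  -0.33  1.91 -0.63  1.22  1.01]
(480, 0) 120 65 0.0 0.0 [ 0.62  1.02 -0.4   1.58 -0.31  1.53  0.92]
(550, 0) -60 65 5.3 1.6 [-1.77  1.59  1.37  2.21 -0.78  0.53 -2.73]
(550, 0) 60 65 0.0 0.0 [ 1.11  0.92 -0.58  2.18 -1.02  0.77  1.1 ]
(550, 0) 90 65 0.0 0.0 [ 0.96  1.04 -0.66  1.77 -0.43  1.14  0.71]
(550, 0) 120 65 0.0 0.0 [ 0.73  1.19 -0.74  1.4  -0.1   1.56  0.64]
(620, 0) -60 65 6.2 2.3 [-1.64  1.56  1.37  2.11 -0.74  0.5  -2.73]
(620, 0) 60 65 0.0 0.0 [ 1.25  1.14 -0.95  2.07 -0.58  0.53  0.63]
(620, 0) 90 65 0.0 0.0 [ 0.99  1.18 -0.86  1.63 -0.23  1.13  0.47]
(620, 0) 120 65 0.0 0.0 [ 0.7   1.32 -0.9   1.2   0.01  1.65  0.49]
```

Run:
```python
from h import *
go([540,0,230],[np.pi,0,np.radians(90)])
```

```text
[-22.3, 242.7, -43.3, 0.1, -0.2, -88.1]
```

Emit:
arm_command:
  series:
    - [[-5,40,-43,0,0,0,-1],[-10,80,-43,0,0,-6,-1],[-14,120,-43,0,0,-12,-1],[-18,160,-43,0,0,-18,-1],[-20,200,-43,0,0,-25,-1],[-22,243,-43,0,0,-32,-1],[-22,243,-43,0,0,-39,-1],[-22,243,-43,0,0,-46,-1],[-22,243,-43,0,0,-53,-1],[-22,243,-43,0,0,-60,-1],[-22,243,-43,0,0,-67,-1],[-22,243,-43,0,0,-74,-1],[-22,243,-43,0,0,-81,-1],[-22,243,-43,0,0,-88,-1],[-22,243,-43,0,0,-88,-1]]

```text
time: 6.1
tcp_pos: [539.4, -0.6, 227.4]
orientation: [-3.14, -0.0, 1.572]
ft_force: [0.5, 0.1, -3.7]
opening: 68.2
grasp_force: 71.7
```

Run:
```python
from ik import *
print(S['joints'].round(2)); q=S['joints']
go([540,0,200],[np.pi,-np.radians(70),np.radians(90)])
go([540,0,200],[np.pi,-np.radians(35),np.radians(90)])
for k in range(0,71,10):
    R=z(np.pi/2)*Ro.from_euler('xyz',[np.pi,-np.radians(k),0]); o=ik(np.array([540,0,230-k*.5]),R,q);q=o.x
print(q.round(2),o.cost, fk(q,s,p)[0])
```

```text
[ 0.3   0.26 -0.49  1.9   0.14  1.02 -0.25]
[0.6, 0.7, 27.4, -0.1, 70.0, 0.0]
[0.6, 0.7, 27.4, -0.1, 35.0, 0.1]
[ 0.97  0.91 -0.65  1.79 -0.54  1.3   0.71] 6.218474488512914e-06 [5.39999608e+02 7.86042204e-04 1.95000618e+02]
```

Emit:
arm_command:
  series:
    - [[0,0,0,0,6,0,-1],[0,0,0,0,12,0,-1],[0,0,0,0,18,0,-1],[0,0,0,0,24,0,-1],[0,0,0,0,30,0,-1],[0,0,0,0,36,0,-1],[0,0,0,0,42,0,-1],[0,0,0,0,48,0,-1],[0,0,0,0,54,0,-1],[0,0,0,0,60,0,-1],[0,0,0,0,66,0,-1],[0,0,0,0,70,0,-1],[0,0,0,0,70,0,-1]]

```text
time: 7.4
tcp_pos: [539.4, -1.6, 225.9]
orientation: [-3.12, -1.225, 1.546]
ft_force: [-0.6, -0.0, -3.7]
opening: 68.5
grasp_force: 72.0
```

Run:
```python
from h import *
print(r.get_state()['joints'].round(2))
im,d=snap('side','s3')
for n,D in(('side',d),('top',snap('top','t3')[1])):
    P=pts(n,D); x,y,zz=P[...,0],P[...,1],P[...,2]
    im=cv2.imread('pics/%s3.png'%n[0]); h=cv2.cvtColor(im,cv2.COLOR_BGR2HSV)
    m=(x>430)&(x<650)&(y>-90)&(y<120)&(zz>40)&(zz<330)&(h[...,1]>70)
    q=P[m]; print(n,m.sum(),np.percentile(q,[2,50,98],axis=0).round(0).tolist())
```

```text
[ 0.93  0.73 -0.68  1.84 -0.75  1.27  0.72]
side 1147 [[466.0, -63.0, 187.0], [532.0, -9.0, 224.0], [610.0, 38.0, 249.0]]
top 1913 [[468.0, -59.0, 186.0], [540.0, -2.0, 213.0], [611.0, 38.0, 246.0]]
```

View pics/s3.png

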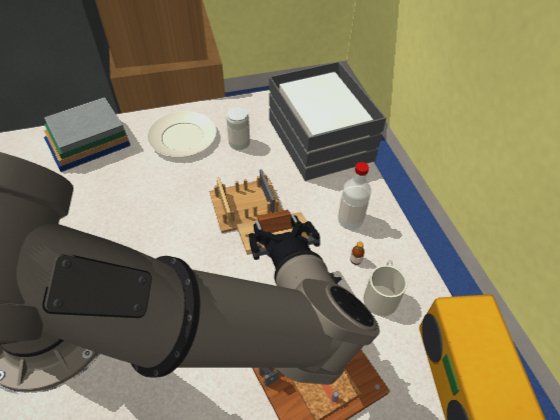

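The board is now held tilted with its grip up, at about (275,225) in the side view, with free table below it. I'll measure its tilt and lower edge.

Run:
```python
from h import *
P=pts('top',np.load('pics/t3.npy')); x,y,zz=P[...,0],P[...,1],P[...,2]
h=cv2.cvtColor(cv2.imread('pics/t3.png'),cv2.COLOR_BGR2HSV)
m=(x>430)&(x<650)&(y>-90)&(y<120)&(zz>150)&(zz<330)&(h[...,1]>50)&(h[...,0]>12)&(h[...,0]<30)&(h[...,2]>120)
q=P[m]
for _ in range(4):
    A=np.c_[q[:,0]-540,q[:,1],np.ones(len(q))]; c=np.linalg.lstsq(A,q[:,2],rcond=None)[0]; e=q[:,2]-A@c; q=q[abs(e)<max(2*e.std(),3)]
print(len(q),c,e.std(),np.degrees(np.arctan(c[:2])),np.percentile(q,[1,99],axis=0).round(0))
```

```text
1402 [-1.31756969e-02 -4.25016297e-01  2.03429171e+02] 1.7543576654646797 [ -0.75486814 -23.02628288] [[465. -60. 185.]
 [614.  40. 230.]]
```

Run:
```python
from h import *
s=r.get_state()
for Z in(60,54,51): go([539.4,-1.6,Z],s['orientation'],s)
```

```text
[-158.0, -0.1, 56.6, 0.0, 0.0, 0.0]
[-163.6, -0.1, 58.6, 0.0, 0.0, 0.0]
[-166.4, -0.1, 59.6, 0.0, 0.0, 0.0]
```

Emit:
arm_command:
  series:
    - [[-30,0,10.7,0,0,0,-1],[-65,0,23.3,0,0,0,-1],[-100,0,35.8,0,0,0,-1],[-130,0,46.5,0,0,0,-1],[-148,0,53,0,0,0,-1],[-156,0,56,0,0,0,-1],[-159,0,57,0,0,0,-1],[-161,0,57.7,0,0,0,-1],[-163,0,58.4,0,0,0,-1],[-163,0,58.4,0,0,0,-1],[-163,0,58.4,0,0,0,-1]]

```text
time: 8.6
tcp_pos: [540.2, -1.5, 55.6]
orientation: [3.14, -1.221, 1.571]
ft_force: [0.4, -0.3, -3.1]
opening: 68.5
grasp_force: 71.9
```

Emit:
arm_command:
  series:
    - [[-1,0,0.4,0,0,0,-1],[-2,0,0.7,0,0,0,-1],[-2,0,0.7,0,0,0,-1],[-2,0,0.7,0,0,0,-1]]

```text
time: 9.0
tcp_pos: [540.0, -1.3, 53.0]
orientation: [-3.141, -1.222, 1.57]
ft_force: [0.4, 0.2, -2.8]
opening: 68.4
grasp_force: 71.9
```

Emit:
arm_command:
  series:
    - [[0,0,0,0,0,0,1],[0,0,0,0,0,0,1],[0,0,0,0,0,0,1],[0,0,0,0,0,0,1],[0,0,0,0,0,0,1],[0,0,0,0,0,0,1]]

```text
time: 9.6
tcp_pos: [540.0, -1.3, 53.1]
orientation: [3.141, -1.222, 1.57]
ft_force: [-0.2, 0.1, 0.6]
opening: 85.6
grasp_force: 0.0
```

```bash
cat > bd.py <<'E'
from h import *
def board(n,tag,x0=430,x1=680,y0=-120,y1=120,z0=4,z1=22):
    im,d=snap(n,tag); P=pts(n,d); x,y,zz=P[...,0],P[...,1],P[...,2]
    h=cv2.cvtColor(im,cv2.COLOR_RGB2HSV)
    m=(x>x0)&(x<x1)&(y>y0)&(y<y1)&(zz>z0)&(zz<z1)&(h[...,1]>60)
    q=P[m]; rc=cv2.minAreaRect(q[:,:2].astype(np.float32)); print(n,m.sum(),rc)
    A=np.c_[q[:,:2]-q[:,:2].mean(0),np.ones(len(q))]; print(' plane',np.linalg.lstsq(A,q[:,2],rcond=None)[0].round(4))
    m=(x>x0)&(x<x1)&(y>y0)&(y<y1)&(zz>z0+36)&(zz<z1+34)&(h[...,1]>60)
    if m.sum()>20: print(' grip',m.sum(),cv2.minAreaRect(P[m][:,:2].astype(np.float32)),np.median(P[m],0))
E
python3 - <<'E'
from bd import *
print(r.get_state()['ft_force'])
board('side','s4'); board('top','t4')
E
```

```text
[-0.24520877  0.11475205  0.55983545]
side 750 ((541.5891723632812, -18.10993194580078), (115.34742736816406, 149.87997436523438), 89.69574737548828)
 plane [2.90000e-03 9.50000e-03 1.17857e+01]
 grip 265 ((545.9013671875, -19.44024658203125), (24.233076095581055, 79.14710998535156), 89.63756561279297) [542.70873088 -21.49161015  49.49329505]
top 1185 ((539.9536743164062, -19.06598663330078), (109.88418579101562, 149.04812622070312), 89.80206298828125)
 plane [-1.20000e-03 -6.00000e-04  1.19366e+01]
 grip 190 ((544.6358642578125, -19.554363250732422), (26.654268264770508, 78.45925903320312), 84.70756530761719) [540.0801255  -19.16915615  49.34773507]
```

The board lies flat, grip up, with its grip centre at (540,-19). I'll back out and turn the tool upright again.

Emit:
arm_command:
  series:
    - [[0,0,-15,0,0,0,1],[0,0,-40,0,0,0,1],[10,0,-75,0,0,0,1],[40,0,-85,0,-6,0,1],[70,0,-85,0,-12,0,1],[100,0,-85,0,-18,0,1],[130,0,-85,0,-24,0,1],[145,0,-85,0,-31,0,1],[145,0,-80,0,-38,0,1],[145,0,-75,0,-45,0,1],[145,0,-70,0,-52,0,1],[145,0,-65,0,-59,0,1],[145,0,-60,0,-65,0,1],[145,0,-60,0,-70,0,1],[145,0,-60,0,-70,0,1]]

```text
time: 11.2
tcp_pos: [540.2, -5.9, 211.0]
orientation: [3.14, 0.002, 1.574]
ft_force: [1.1, -0.5, 0.1]
opening: 85.3
grasp_force: 0.0
```

Run:
```python
from bd import *
print(r.get_state()['joints'].round(2))
go([540,-19,160],[np.pi,0,np.pi])
board('top','t5'); board('side','s5')
```

```text
[ 0.25  0.27 -0.42  1.92  0.13  0.98 -0.23]
[-13.0, -0.3, 51.0, -0.1, 0.2, -89.8]
top 662 ((539.3411254882812, 2.5485801696777344), (147.48019409179688, 65.34051513671875), 1.4893536567687988)
 plane [-5.20000e-03 -3.00000e-04  1.19109e+01]
side 2011 ((541.3069458007812, -18.741668701171875), (114.43423461914062, 150.9334716796875), 89.88671112060547)
 plane [2.40000e-03 2.20000e-03 1.19355e+01]
 grip 276 ((541.1851196289062, -20.196025848388672), (23.617074966430664, 70.0461654663086), 89.1456527709961) [540.41114333 -22.09595753  48.98463877]
```

Emit:
arm_command:
  series:
    - [[-13,0,20,0,0,-7,1],[-13,0,40,0,0,-14,1],[-13,0,51,0,0,-21,1],[-13,0,51,0,0,-28,1],[-13,0,51,0,0,-36,1],[-13,0,51,0,0,-44,1],[-13,0,51,0,0,-52,1],[-13,0,51,0,0,-60,1],[-13,0,51,0,0,-68,1],[-13,0,51,0,0,-76,1],[-13,0,51,0,0,-84,1],[-13,0,51,0,0,-90,1],[-13,0,51,0,0,-90,1]]

```text
time: 12.6
tcp_pos: [539.7, -23.2, 158.6]
orientation: [3.14, -0.001, 3.139]
ft_force: [-0.1, 0.1, -0.8]
opening: 85.5
grasp_force: 0.0
```

Run:
```python
from bd import *
print(r.get_state()['joints'].round(2))
go([540,-19.3,34],[np.pi,0,np.pi])
```

```text
[ 0.51  0.39 -0.71  1.95  0.31  0.91  1.21]
[-0.4, 3.7, 124.6, 0.1, -0.1, -0.1]
```

Emit:
arm_command:
  series:
    - [[0,3.7,40,0,0,0,1],[0,3.7,80,0,0,0,1],[0,3.7,105,0,0,0,1],[0,3.7,118,0,0,0,1],[0,3.7,124.5,0,0,0,1],[0,3.7,124.5,0,0,0,1],[0,3.7,124.5,0,0,0,0],[0,3.7,124.5,0,0,0,-1],[0,3.7,124.5,0,0,0,-1],[0,3.7,124.5,0,0,0,-1],[0,3.7,124.5,0,0,0,-1],[0,3.7,124.5,0,0,0,-1],[0,3.7,124.5,0,0,0,-1],[0,3.7,124.5,0,0,0,-1]]

```text
time: 14.0
tcp_pos: [540.2, -17.5, 34.9]
orientation: [-3.141, 0.001, 3.141]
ft_force: [-3.0, -1.1, 9.5]
opening: 20.9
grasp_force: 59.4
```

Emit:
arm_command:
  series:
    - [[0,0,-20,0,0,0,-1],[0,0,-60,0,0,0,-1],[0,0,-100,0,0,0,-1],[0,0,-140,0,0,0,-1],[0,0,-150,0,0,0,-1],[0,0,-150,0,0,0,-1]]

```text
time: 14.6
tcp_pos: [540.5, -17.7, 185.5]
orientation: [-3.141, 0.002, 3.14]
ft_force: [0.0, -0.7, -4.7]
opening: 21.1
grasp_force: 59.8
```

Run:
```python
from bd import *
print(r.get_state()['joints'].round(2))
go([564,-275,185],[np.pi,0,np.radians(103.45)])
```

```text
[ 0.52  0.35 -0.73  1.93  0.29  0.96  1.22]
[-23.8, -257.3, 0.8, 0.1, 0.1, 76.5]
```

Emit:
arm_command:
  series:
    - [[-3,-30,0,0,0,7,-1],[-6,-65,0,0,0,14,-1],[-9,-100,0,0,0,21,-1],[-12,-135,0,0,0,28,-1],[-15,-170,0,0,0,35,-1],[-18,-200,0,0,0,42,-1],[-21,-230,0,0,0,49,-1],[-24,-257,0,0,0,56,-1],[-24,-257,0,0,0,63,-1],[-24,-257,0,0,0,70,-1],[-24,-257,0,0,0,76.5,-1],[-24,-257,0,0,0,76.5,-1],[-24,-257,0,0,0,76.5,-1]]

```text
time: 15.9
tcp_pos: [563.2, -274.1, 182.7]
orientation: [-3.14, -0.001, 1.81]
ft_force: [-0.3, 0.5, -3.4]
opening: 20.8
grasp_force: 59.7
```

Run:
```python
from bd import *
print(r.get_state()['joints'].round(2),r.get_state()['tcp_pos'])
for n in('top','side'): board(n,n[0]+'6',440,690,-390,-150,145,180)
a=cv2.imread('pics/t6.png')[150:270,370:490]; b=cv2.imread('pics/s6.png')[270:420,240:400]
cv2.imwrite('pics/c6.png',np.hstack([cv2.resize(a,(400,400),interpolation=2),cv2.resize(b,(400,400),interpolation=2)]))
```

```text
[ 0.62  0.43 -0.35  1.76  0.17  0.99  0.44] [ 563.1575769  -274.05632669  182.67495052]
top 1192 ((562.34521484375, -273.60357666015625), (109.93467712402344, 150.4296417236328), 13.588311195373535)
 plane [ 1.50000e-03 -1.43000e-02  1.59594e+02]
 grip 153 ((556.7483520507812, -262.68023681640625), (42.17971420288086, 43.291683197021484), 39.70146560668945) [ 559.39333823 -258.78420006  197.1903564 ]
side 3011 ((564.78369140625, -274.50567626953125), (111.49497985839844, 150.99085998535156), 13.582575798034668)
 plane [5.400000e-03 5.800000e-03 1.598422e+02]
 grip 262 ((571.6278076171875, -292.7272033691406), (46.94887924194336, 32.935550689697266), 22.960681915283203) [ 568.76229541 -296.09319573  197.44394589]
```

View pics/c6.png

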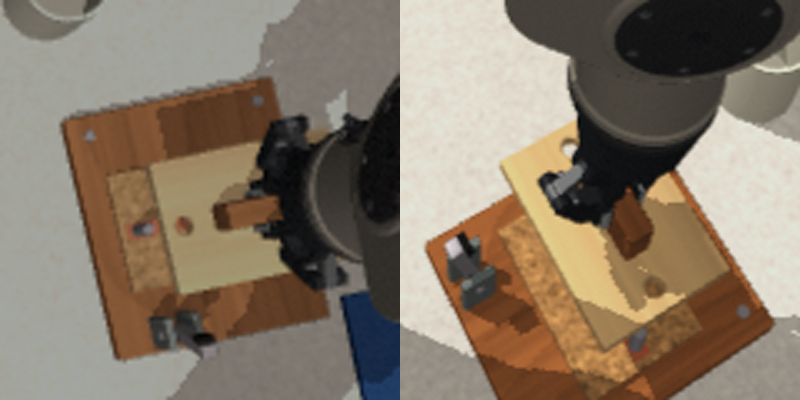

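The crop shows the board held over the bed. In the left half a hole is at (184,225) and a pin at (143,229); in the right half a hole is at (655,288) and the clamp is at (465,265), still up. I'll refine the pin centres from the unobstructed first pictures.

Run:
```python
from h import *
ux=np.array([np.cos(np.radians(13.5)),np.sin(np.radians(13.5))]); uy=np.array([-ux[1],ux[0]])
for n in('top','side'):
    P=pts(n,np.load(f'pics/{n}0.npy')); im=cv2.imread(f'pics/{n}0.png').astype(float)
    f,cx,cy,R,t=cal(n)
    for g in((549.8,-218.8),(576.9,-331.3)):
        m=(np.hypot(P[...,0]-g[0],P[...,1]-g[1])<14)&(P[...,2]>40)&(P[...,2]<70)
        mt=m&(P[...,2]>58.5)
        q=P[mt]; vu=np.argwhere(mt); c=(vu.max(0)+vu.min(0))/2
        # silhouette: all pin pixels; extents
        a=np.argwhere(m)
        print(n,m.sum(),mt.sum(),'depth mean',q.mean(0).round(1),'px ctr',vu.mean(0).round(2),'ray z62',plane(n,vu[:,1].mean(),vu[:,0].mean(),62).round(1),'xy range mid',((q.max(0)+q.min(0))/2).round(1))
```

```text
top 21 11 depth mean [ 550.2 -218.8   61.3] px ctr [218.18 414.27] ray z62 [ 550.2 -218.6   62. ] xy range mid [ 549.4 -219.2   61.1]
top 23 13 depth mean [ 576.9 -331.3   60.6] px ctr [210.31 452.08] ray z62 [ 576.8 -330.7   62. ] xy range mid [ 576.3 -331.7   62.5]
side 44 25 depth mean [ 551.9 -219.3   61.1] px ctr [345.16 305.64] ray z62 [ 551.7 -219.6   62. ] xy range mid [ 551.7 -219.    61.9]
side 44 25 depth mean [ 578.8 -332.2   62.1] px ctr [394.28 336.04] ray z62 [ 578.8 -332.2   62. ] xy range mid [ 578.1 -331.7   62.3]
```

Run:
```python
from h import *
go([564,-275.4,103],[np.pi,0,np.radians(103.5)])
```

```text
[-1.3, 0.4, 80.4, -0.1, -0.0, 0.1]
```

Emit:
arm_command:
  series:
    - [[-1.3,0.4,25,0,0,0.1,-1],[-1.3,0.4,50,0,0,0.1,-1],[-1.3,0.4,68,0,0,0.1,-1],[-1.3,0.4,76,0,0,0.1,-1],[-1.3,0.4,80,0,0,0.1,-1],[-1.3,0.4,80,0,0,0.1,-1],[-1.3,0.4,80,0,0,0.1,-1]]

```text
time: 16.7
tcp_pos: [564.9, -275.8, 105.2]
orientation: [3.141, 0.001, 1.804]
ft_force: [0.1, 0.5, -3.3]
opening: 21.0
grasp_force: 59.6
```

Run:
```python
from bd import *
print(r.get_state()['tcp_pos'])
for n in('top','side'): board(n,n[0]+'7',440,690,-390,-150,70,90)
a=cv2.imread('pics/t7.png')[170:260,390:480]; b=cv2.imread('pics/s7.png')[300:420,250:370]
cv2.imwrite('pics/c7.png',np.hstack([cv2.resize(a,(400,400),interpolation=2),cv2.resize(b,(400,400),interpolation=2)]))
```

```text
[ 564.90728903 -275.82761634  105.1759172 ]
top 998 ((539.525146484375, -281.5318603515625), (160.76995849609375, 150.23727416992188), 13.301506042480469)
 plane [ 2.40000e-03 -1.31000e-02  8.19587e+01]
 grip 120 ((520.0447998046875, -261.741455078125), (127.59362030029297, 38.489471435546875), 1.8878107070922852) [ 560.60966922 -257.33691171  119.2722704 ]
side 2565 ((559.1064453125, -280.84185791015625), (123.44322204589844, 169.7673797607422), 27.130786895751953)
 plane [7.90000e-03 4.20000e-03 8.18599e+01]
 grip 218 ((519.9201049804688, -280.2037353515625), (39.59007263183594, 137.597900390625), 75.68670654296875) [ 570.51441722 -297.68258621  119.56829751]
```

View pics/c7.png

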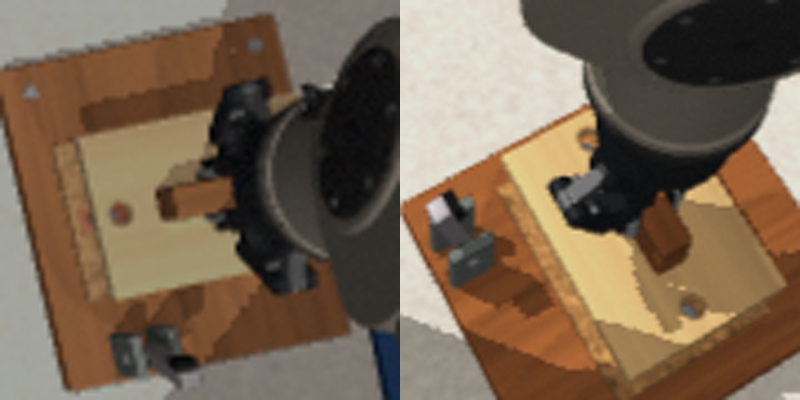

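The crop shows a pin inside the left hole at (120,213), and on the right the holes at (587,138) and (692,307). I'll re-measure the board's centre with the clamp masked out.

Run:
```python
from h import *
c0=np.array([564,-275]); a=np.radians(13.5); ux=np.array([np.cos(a),np.sin(a)]); uy=np.array([-ux[1],ux[0]])
for n in('top','side'):
    P=pts(n,np.load(f'pics/{n[0]}7.npy')); h=cv2.cvtColor(cv2.imread(f'pics/{n[0]}7.png'),cv2.COLOR_BGR2HSV)
    u=(P[...,:2]-c0)@ux; v=(P[...,:2]-c0)@uy; zz=P[...,2]
    m=(u>-66)&(u<70)&(abs(v)<95)&(zz>72)&(zz<90)&(h[...,1]>60)
    print(n,m.sum(),cv2.minAreaRect(P[m][:,:2].astype(np.float32)))
    Q=P[m]; uu=(Q[:,:2]-c0)@ux; vv=(Q[:,:2]-c0)@uy
    print(np.percentile(uu,[.5,99.5]),np.percentile(vv,[.5,99.5]))
    for g in((550.5,-219),(577.5,-331.5)):
        d=np.hypot(P[...,0]-g[0],P[...,1]-g[1]); k=(d<11)&(zz<74)&(zz>15); 
        if k.sum(): vu=np.argwhere(k); print('  hole',k.sum(),plane(n,vu[:,1].mean(),vu[:,0].mean(),82).round(1),'z',np.percentile(zz[k],[5,50,95]).round(0))
```

```text
top 990 ((564.3011474609375, -275.689453125), (109.86625671386719, 150.26075744628906), 13.330315589904785)
[-54.54798426  54.77128186] [-69.74584816  73.96404167]
  hole 20 [ 547.9 -207.3   82. ] z [27. 37. 72.]
side 2544 ((566.5869750976562, -275.90533447265625), (111.52642822265625, 152.07460021972656), 13.44162654876709)
[-52.90305979  56.85851049] [-76.98086049  72.2773837 ]
  hole 13 [ 550.6 -221.3   82. ] z [59. 63. 73.]
  hole 20 [ 578.2 -335.1   82. ] z [57. 64. 73.]
```

Run:
```python
from h import *
go([563.9,-275.3,92],[np.pi,0,np.radians(103.45)])
```

```text
[0.8, -0.9, 13.2, 0.1, 0.0, -0.1]
```

Emit:
arm_command:
  series:
    - [[0.8,-0.9,2,0,0,0,-1],[0.8,-0.9,4,0,0,0,-1],[0.8,-0.9,7,0,0,0,-1],[0.8,-0.9,10,0,0,0,-1],[0.8,-0.9,13,0,0,0,-1],[0.8,-0.9,13,0,0,0,-1],[0.8,-0.9,13,0,0,0,-1]]

```text
time: 17.5
tcp_pos: [563.4, -275.0, 91.2]
orientation: [-3.141, -0.0, 1.804]
ft_force: [-0.3, 0.4, -2.8]
opening: 20.8
grasp_force: 59.6
```

Emit:
arm_command:
  series:
    - [[0,0,4,0,0,0,-1],[0,0,8,0,0,0,-1],[0,0,12,0,0,0,-1],[0,0,16,0,0,0,-1],[0,0,20,0,0,0,-1],[0,0,23,0,0,0,-1],[0,0,25,0,0,0,-1],[0,0,26,0,0,0,-1],[0,0,26,0,0,0,-1]]

```text
time: 18.4
tcp_pos: [563.4, -275.0, 65.3]
orientation: [-3.142, -0.0, 1.804]
ft_force: [-0.3, -0.2, -3.1]
opening: 20.7
grasp_force: 59.7
```

Emit:
arm_command:
  series:
    - [[0,0,1,0,0,0,-1],[0,0,1.5,0,0,0,-1],[0,0,2,0,0,0,-1],[0,0,2,0,0,0,-1]]

```text
time: 18.8
tcp_pos: [563.4, -275.0, 63.3]
orientation: [-3.142, -0.0, 1.804]
ft_force: [-0.4, -1.0, -3.3]
opening: 21.0
grasp_force: 59.7
```

Emit:
arm_command:
  series:
    - [[0,0,0.7,0,0,0,-1],[0,0,1.3,0,0,0,-1],[0,0,1.3,0,0,0,-1],[0,0,1.3,0,0,0,0],[0,0,1.3,0,0,0,0],[0,0,1.3,0,0,0,0],[0,0,1.3,0,0,0,0],[0,0,-10,0,0,0,0],[0,0,-40,0,0,0,0],[0,0,-80,0,0,0,0],[0,0,-120,0,0,0,0],[0,0,-120,0,0,0,0]]

```text
time: 20.0
tcp_pos: [565.9, -275.9, 189.8]
orientation: [3.135, 0.005, 1.804]
ft_force: [0.2, 0.5, -0.3]
opening: 42.7
grasp_force: 0.0
```

Run:
```python
from h import *
print(r.get_state()['joints'].round(2))
c0=np.array([564.4,-275.3]); a=np.radians(13.5); ux=np.array([np.cos(a),np.sin(a)]); uy=np.array([-ux[1],ux[0]])
for n in('top','side'):
    im,d=snap(n,n[0]+'8');P=pts(n,d); h=cv2.cvtColor(im,cv2.COLOR_RGB2HSV)
    u=(P[...,:2]-c0)@ux; v=(P[...,:2]-c0)@uy; zz=P[...,2]
    m=(u>-66)&(u<70)&(abs(v)<95)&(zz>34)&(zz<46)&(h[...,1]>60)
    Q=P[m]; A=np.c_[u[m],v[m],np.ones(m.sum())]
    print(n,m.sum(),cv2.minAreaRect(Q[:,:2].astype(np.float32)),'z',np.linalg.lstsq(A,Q[:,2],rcond=None)[0].round(3))
    k=(abs(u+95)<35)&(abs(v-50)<22)&(zz>76)&(zz<135); q=np.c_[u[k],v[k],zz[k]]
    if len(q): print(' lever',len(q),np.percentile(q,[3,50,97],axis=0).round(1).tolist(), 'tip', q[q[:,2]>115].mean(0))
```

```text
[ 0.62  0.42 -0.35  1.75  0.17  0.99  0.44]
top 1405 ((562.8966064453125, -275.7025451660156), (110.04022979736328, 151.34349060058594), 13.016419410705566) z [-2.000e-03  2.000e-03  3.992e+01]
 lever 68 [[-114.6, 43.9, 78.0], [-104.0, 54.2, 116.6], [-95.8, 57.4, 124.7]] tip [-106.18851027   51.05327777  121.06206326]
side 2853 ((565.495361328125, -275.4659729003906), (112.01827239990234, 150.9700164794922), 13.271553993225098) z [2.0000e-03 1.0000e-03 3.9963e+01]
 lever 120 [[-113.6, 42.7, 79.3], [-104.1, 45.0, 118.9], [-94.9, 56.1, 123.7]] tip [-105.27412184   49.19138884  120.73017971]
```

The board is seated: its top is level at z = 40, and the lever is still up, leaning slightly back. Next I'll shut the gripper and go behind the lever.

Run:
```python
from h import *
c0=np.array([564.2,-274.6]); a=np.radians(13.4); ux=np.array([np.cos(a),np.sin(a)]); uy=np.array([-ux[1],ux[0]])
for u,v,Z in((-150,50,190),(-150,50,118)): 
    p=c0+u*ux+v*uy; print(p); go([*p,Z],[np.pi,0,np.radians(103.4)])
```

```text
[ 406.69622309 -260.72339161]
[50.5, -149.5, -5.4, 0.1, 0.1, -0.0]
[ 406.69622309 -260.72339161]
[50.6, -149.7, 66.6, 0.1, 0.1, -0.0]
```

Emit:
arm_command:
  series:
    - [[15,-40,-5,0,0,0,-1],[30,-80,-5,0,0,0,-1],[45,-120,-5,0,0,0,-1],[50.5,-150,-5,0,0,0,-1],[50.5,-150,-5,0,0,0,-1],[50.5,-150,-5,0,0,0,-1],[50.5,-150,25,0,0,0,-1],[50.5,-150,55,0,0,0,-1],[50.5,-150,68,0,0,0,-1],[50.5,-150,68,0,0,0,-1],[50.5,-150,68,0,0,0,-1]]

```text
time: 21.2
tcp_pos: [406.5, -260.5, 115.7]
orientation: [3.141, -0.0, 1.804]
ft_force: [0.8, 0.0, 0.2]
opening: -0.1
grasp_force: 0.0
```

Run:
```python
from h import *
c0=np.array([564.2,-274.6]); a=np.radians(13.4); ux=np.array([np.cos(a),np.sin(a)]); uy=np.array([-ux[1],ux[0]])
s=r.get_state(); d=s['tcp_pos'][:2]-c0; print(s['joints'].round(2),'u',d@ux,'v',d@uy,s['tcp_pos'],s['opening'],s['ft_force'])
for u,Z in((-117,117),(-95,117),(-75,107),(-60,91),(-52,72),(-48,70)):
    go([*(c0+u*ux+50*uy),Z],[np.pi,0,np.radians(103.4)],s)
```

```text
[ 0.74  0.3  -0.35  2.13  0.15  0.74  0.53] u -150.1450384272482 v 50.28505687255951 [ 406.48907188 -260.47970752  115.74850925] -0.09391655640485737 [0.84027717 0.00160448 0.17714112]
[-0.3, 33.1, -1.2, 0.0, -0.0, -0.0]
[-0.3, 55.1, -1.2, 0.0, -0.0, -0.0]
[-0.3, 75.1, 8.8, 0.0, -0.0, -0.0]
[-0.3, 90.1, 24.8, 0.0, -0.0, -0.0]
[-0.3, 98.1, 43.8, 0.0, -0.0, -0.0]
[-0.3, 102.1, 45.8, 0.0, -0.0, -0.0]
```

Emit:
arm_command:
  series:
    - [[0,12,0,0,0,0,-1],[0,22,-1,0,0,0,-1],[0,33,-1,0,0,0,-1],[0,44,-1,0,0,0,-1],[0,55,-1,0,0,0,-1],[0,65,4,0,0,0,-1],[0,75,9,0,0,0,-1],[0,83,17,0,0,0,-1],[0,90,25,0,0,0,-1],[0,95,33,0,0,0,-1],[0,99,39,0,0,0,-1],[0,102,42,0,0,0,-1],[0,102,42,0,0,0,-1]]

```text
time: 22.5
tcp_pos: [505.2, -236.7, 72.8]
orientation: [-3.141, -0.001, 1.804]
ft_force: [-0.2, -1.2, 0.1]
opening: -0.0
grasp_force: 0.0
```

Now the final press down in small steps.

Emit:
arm_command:
  series:
    - [[0,0,1,0,0,0,-1],[0,0,2,0,0,0,-1],[0,0,2.5,0,0,0,-1],[0,0,3,0,0,0,-1],[0,0,3,0,0,0,-1]]

```text
time: 23.0
tcp_pos: [505.2, -237.1, 70.5]
orientation: [3.141, 0.0, 1.804]
ft_force: [-0.7, -0.0, 1.3]
opening: 0.4
grasp_force: 0.7
```

Run:
```python
from h import *
c0=np.array([564.2,-274.6]); a=np.radians(13.4); ux=np.array([np.cos(a),np.sin(a)]); uy=np.array([-ux[1],ux[0]])
for n in('top','side'):
    im,d=snap(n,n[0]+'9');P=pts(n,d)
    u=(P[...,:2]-c0)@ux; v=(P[...,:2]-c0)@uy; zz=P[...,2]
    k=(u>-75)&(u<-20)&(abs(v-50)<7)&(zz>45)&(zz<100); q=np.c_[u[k],v[k],zz[k]]
    print(n,len(q)); 
    for lo in range(-75,-20,10):
        w=q[(q[:,0]>lo)&(q[:,0]<=lo+10)]
        if len(w): print(lo+5,len(w),np.median(w[:,2]).round(1))
```

```text
top 53
-70 15 58.6
-60 9 58.7
-50 2 70.3
-40 11 60.2
-30 16 60.8
side 55
-70 22 58.4
-60 20 58.7
-50 2 53.8
-30 9 58.9
-20 2 58.9
```

Emit:
arm_command:
  series:
    - [[0,0,1,0,0,0,-1],[0,0,1.5,0,0,0,-1],[0,0,2,0,0,0,-1],[0,0,2,0,0,0,-1]]

```text
time: 23.5
tcp_pos: [505.4, -237.1, 69.5]
orientation: [3.141, 0.001, 1.804]
ft_force: [-5.3, 2.7, 22.6]
opening: -0.0
grasp_force: 11.9
```

Emit:
arm_command:
  series:
    - [[0,0,-5,0,0,0,-1],[0,0,-20,0,0,0,-1],[0,0,-60,0,0,0,-1],[0,0,-100,0,0,0,-1],[0,-40,-140,0,0,0,-1],[0,-40,-140,0,0,0,-1],[0,-40,-140,0,0,0,-1]]

```text
time: 24.2
tcp_pos: [465.7, -247.0, 210.1]
orientation: [3.14, 0.002, 1.802]
ft_force: [0.6, -1.1, -0.5]
opening: 0.2
grasp_force: 0.0
```

Run:
```python
from h import *
c0=np.array([564.2,-274.6]); a=np.radians(13.4); ux=np.array([np.cos(a),np.sin(a)]); uy=np.array([-ux[1],ux[0]])
for n in('top','side'):
    im,d=snap(n,n[0]+'10');P=pts(n,d); h=cv2.cvtColor(im,cv2.COLOR_RGB2HSV)
    u=(P[...,:2]-c0)@ux; v=(P[...,:2]-c0)@uy; zz=P[...,2]
    k=(u>-75)&(u<-27)&(abs(v-50)<6)&(zz>45)&(zz<100); 
    if k.sum()>10: print(n,'lever z=a*u+b',np.polyfit(u[k],zz[k],1),k.sum())
    m=(u>-66)&(u<70)&(abs(v)<95)&(zz>34)&(zz<46)&(h[...,1]>60)
    print(cv2.minAreaRect(P[m][:,:2].astype(np.float32)),np.linalg.lstsq(np.c_[u[m],v[m],np.ones(m.sum())],zz[m],rcond=None)[0].round(3))
cv2.imwrite('pics/c10.png',cv2.resize(cv2.imread('pics/s10.png'),(800,600)))
```

```text
top lever z=a*u+b [-2.6405279e-02  5.6655412e+01] 74
((563.1193237304688, -275.9495849609375), (109.66605377197266, 152.37625122070312), 13.168944358825684) [-2.0000e-03  0.0000e+00  3.9916e+01]
side lever z=a*u+b [6.43018993e-03 5.91003850e+01] 120
((565.4732666015625, -275.2560119628906), (112.0959701538086, 151.39141845703125), 13.268985748291016) [3.0000e-03 1.0000e-03 3.9975e+01]
```

View pics/c10.png

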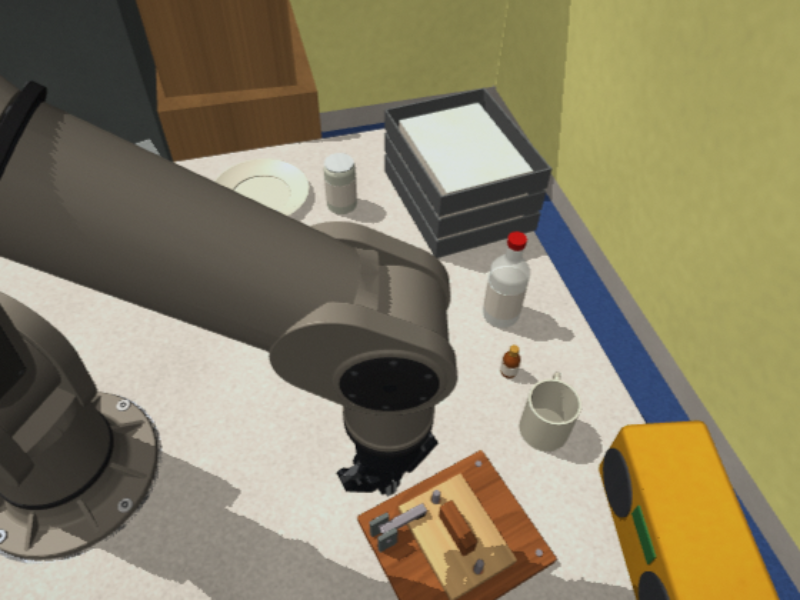

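The board lies on the bed with a pin through each hole at (436,497) and (479,566). The lever is level over it at (400,520), and the gripper is clear of everything.

```bash
python3 -c "
from rig import close_job
print(close_job())"
```

```text
the job is handed in; nothing more can be done
None
```

The leaf press is closed and the job handed in at about 24 s of the 72 s allowed: the board is flush on the bed over both pins, the clamp lever is level at its stop, and the bystanders were not touched; the hand-in returned no verdict.

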